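Sort the hall table

ROBOT

A 6-joint arm with a two-finger parallel gripper is mounted at the origin on the work surface. World frame = base frame: x ahead of the robot, y to its left, z up, the work surface at z = 0. Lengths are in mm, angles in rad, forces in N, time in s.
With the tool pointing down it reaches from about 425 to 950 mm from the base axis. Payload 14.7 kg.
Tool frame: the origin (TCP) lies on the centre line of the jaws, within the pads' length; the fingertips stand 11 mm ahead of it and the grasp point (between the pads) lies 8 mm behind it (ctrl.tip_reach is the distance from the TCP to the fingertips, in mm); z points along the fingers, y is the direction in which the jaws open and shut (so a half turn about z gives the same grasp; the last joint's range is limited). The gripper opens to 85 mm and grips with 20 to 120 N. Pads are 22 mm wide; open, the fingers measure 114 mm over their backs; the gripper's body (76 mm by 85 mm) begins 54 mm behind the grasp point. The pads swing forward as they close: fully open they stand 13 mm farther back than shut.
Start: joints at [1.268, 0.48, 1.596, -0, 1.065, -0.047], TCP at [164.438, 628.85, 242.297] pointing down, gripper open.
Joint ranges: [-2.75, 2.75], [-0.82, 2.05], [0.23, 2.67], [-1.56, 4.7], [0.09, 2.69], [-2.92, 2.92]. Speed limits (rad/s): [1.89, 1.89, 2.39, 3.01, 3.01, 3.01].

INTERFACE

Orientations are given as [roll, pitch, yaw] about the fixed x, y, z axes, in that order (R = Rz(yaw) Ry(pitch) Rx(roll)).
In Python, from rig import ctrl, vision, finder gives the robot as it stands.
- The arm moves only by the shell command python3 -m creep 'ROWS' [OPENING] [FORCE]. ROWS is JSON, a list that holds one entry, the list of rows, each a list of 6 numbers: the shift along the tool's x, y, z in mm, then the turn, a rotation vector about the tool's x, y, z in rad. In form: [[[dx, dy, dz, rx, ry, rz], ...]]. A call has 1 to 12 rows; each row is the pose to reach, as a shift and turn from the pose commanded when the call began, along the tool's axes at that moment; what a row does not reach only later rows make up. A row lasts 1/8 s, in which the tool goes at most 62.5 mm and 10.7 degrees, less where a joint would pass 70% of its speed; a pose out of reach is approached as far as the arm can. A call with a gripper value outside its range is refused whole. OPENING is the opening, from 0 (shut) to 1 (fully open), set as the call begins (- or left out, the last holds). The fingers move at their own pace and stop on an object; FORCE is the grip in N (left out, the last holds). Time passes only in rows, so rows that repeat a pose let the fingers close. It gives the time, the measured TCP pose, the force and the opening at its end, in the units of the state.
- ctrl.get_state(): the state, without advancing time (a new reading comes with each control period).
- vision.capture(name): name is "side" or "top"; returns (picture, depth): 420x560x3 uint8, red, green, blue; 420x560 float32, mm along the optical axis (not along the pixel's ray), 0 where there is no reading.
- vision.calibration(name): a dict with "fovy" (degrees; the focal length in pixels is half the picture's height over the tangent of half this angle, whatever the lens; pixels are square), "cx", "cy" (the principal point, pixels), "k1" (the pictures are not rectified: a ray, as slopes to the right and down, at radius r is drawn at 1 + k1 r^2 times it, then the intrinsics apply), "rvec" (rotation vector, rad) and "tvec" (3), from world to camera coordinates, as OpenCV has them. Camera axes: x right, y down, z forward; pixel columns grow to the right and rows downward; lengths in mm; the calibration is good to about 2 mm. A picture is of the moment at which its call begins. calibration takes no time and is no camera call.
- ctrl.sign_off(): hands the job in, once; it reports no verdict.
Trained networks look in the newest picture that a camera, given by its name, has taken for a name from the list of things; names that differ only in an ending like _2 or _b are one class to them, and where a whole thing is asked for, a point or a joint stands for the part that bears it (a point fixed in the world has none). Each returns a list of dicts, best first, with "score" (0 to 1); they miss things now and then, are a little off and sometimes report something else, mostly with a low value. They report only what shows in the picture. A call takes as long as a camera call.
- finder.silhouettes(camera, query): "pixels" (420x560 bool, what is visible of it).
- finder.mark_of(camera, query): "point" ([x, y, z] in mm, in world coordinates, good to about 4 mm: a listed point, or the origin of a listed thing).
The state is a dict: "time_s": time; "joints": joint angles; "joint_vel": joint speeds; "tau": joint torques, N m; "ee_pos": TCP position; "tool_rot": TCP orientation; "contact_force": force on the tool from outside, world axes, zero at the start; "ft_torque": the same for the moment, N m; "opening": opening from 0.0 (shut) to 1.0 (fully open).
Only numpy, scipy, OpenCV 4.12 (cv2) and the standard library are available. Lean on these libraries where they do the work, as an engineer would, in place of code of your own. Each camera call takes 0.05 s, during which the arm holds its last target.

TASK

Clear the two keys off the wooden turntable and lay each flat in the bay of the bamboo tray lined in the colour of its cap. Only once both keys are in, lay the aluminium bottle opener flat across the middle of the emptied turntable; the green door fob goes flat in the bottom of the white dish whenever it suits. Leave the candle and the padlock where they are.

Things in the scene. Friction and masses are not known exactly. Their poses are not given: they have to be found in the camera images.
- key_red: Silver key with a red plastic cap, loose, lying flat on the turntable at the start. Origin: centre of the underside of the cap (30 x 28 x 8 mm, along its x, y, z). The silver blade runs along +x from the cap to 57 mm from the origin, 9 mm wide, 3 mm thick, 2.5 mm above the underside. About 25 g; grip the cap by its 28 mm width (along y) from above.
- key_blue: The same silver key with a blue plastic cap, also lying on the turntable; origin and axes as for the red one.
- fob: Green plastic door fob, loose, flat on the glass: a disc of 32 mm diameter, 8 mm thick, with a 16 mm wide lug reaching 28 mm from the disc's centre along +x, a white dot on the disc and a black one on the lug. Origin: centre of the disc's underside. About 20 g.
- opener: Aluminium bottle opener, loose, flat on the glass: 120 mm long along x, 8 mm thick, a handle 22 mm wide (x from -60 to +18 mm) and a 40 mm wide open head (x from +18 to +60 mm). Origin: on the underside, mid-length, midway across, so on the handle. About 60 g.
- tray: Bamboo key tray, fixed, 126 mm along x, 184 mm along y, rim 20 mm high. Origin: centre of the underside. An 8 mm divider along x parts it into two bays, each 110 mm (x) by 80 mm (y) inside, centred at y = +44 mm (red lining) and y = -44 mm (blue lining); the lined floors are 8 mm above the origin. Walls 8 mm thick.
- dish: White round ceramic dish, fixed, 136 mm across the rim, 24 mm high, flat inner floor about 100 mm across, 5 mm above the origin, which is the centre of its underside.
- turntable: Small round wooden turntable, fixed foot under a plain disc of 180 mm diameter whose flat top is 28 mm above the origin (the centre of the foot's underside). The disc turns stiffly about the vertical axis if pushed sideways. The keys lie on it at the start, about 80 mm apart; the opener goes on its middle.
- candle: Candle in an amber glass jar with a wooden lid, loose, 62 mm across, 58 mm high, to be left alone. Origin: centre of its underside.
- padlock: Brass padlock with a steel shackle, loose, lying flat, about 72 x 45 x 20 mm, to be left alone. Origin: centre of the underside of its brass body; the shackle points along +x.

How it is judged:
By the outcome, as a careful person would: the job done as asked, in the order asked, and still so for the second after the job is handed in, with the robot touching nothing.
It also fails if it takes over 112 s, if anything falls off the work surface, if the arm or the gripper's body presses on something with over 40 N, if the wrist force passes 120 N, or if a joint passes its speed limit or range.

## Working session

There is one attempt and no reset: what is moved stays moved. The work goes in short steps, Python scripts to look and compute and a shell command to move; the robot and the scene stay as the last step left them, time stands still between calls to the robot, and variables do not carry over. Pictures are saved under pics/ and viewed, and the job is handed in when it is done.

```bash
ls -la; mkdir -p pics
python3 - <<'E'
from rig import ctrl, vision, finder
import cv2
print(ctrl.get_state(), ctrl.tip_reach)
for c in("top","side"):
    im,d=vision.capture(c); cv2.imwrite(f"pics/{c}0.png",im[:,:,::-1]); print(vision.calibration(c))
E
```

```text
total 12
drwxr-xr-x  3 agent agent 4096 Dec  7 03:06 .
drwxr-xr-x 23 root  root  4096 Dec  7 03:06 ..
drwxr-xr-x  2 agent agent 4096 Dec  7 03:06 pics
{'time_s': 0.0, 'joints': array([ 1.26843274e+00,  4.80844839e-01,  1.59691901e+00, -2.82223368e-05,
        1.06511544e+00, -4.65794495e-02]), 'joint_vel': array([-0.00038373,  0.00068925, -0.00084566, -0.00120056, -0.00153952,
       -0.00214468]), 'tau': array([ 1.73682824e-03, -9.50646043e+01, -4.30185199e+01,  8.58642488e-05,
        1.20066397e-02,  1.26687959e-05]), 'ee_pos': array([164.29845582, 628.44327148, 241.64713706]), 'tool_rot': array([-3.14030627e+00, -3.52631739e-05,  2.88582218e+00]), 'contact_force': array([ 0.01726977, -0.70292833,  0.0211164 ]), 'ft_torque': array([-0.00601512,  0.02592579, -0.00850086]), 'opening': 1.0032269895755461} 11.0
{'fovy': 46.507201102867505, 'cx': 274.8877060157651, 'cy': 204.5119461471609, 'k1': -0.06756209701223673, 'rvec': array([ 2.13546953, -2.16519315,  0.12480749]), 'tvec': array([  13.60383309,  572.299193  , 1018.96324135])}
{'fovy': 50.27278351527495, 'cx': 282.9497716646775, 'cy': 203.08161514251236, 'k1': -0.07766816260587789, 'rvec': array([ 2.41070961, -0.08302595,  0.0335361 ]), 'tvec': array([-593.95844172,   41.36553585, 1072.72704692])}
```

View pics/top0.png

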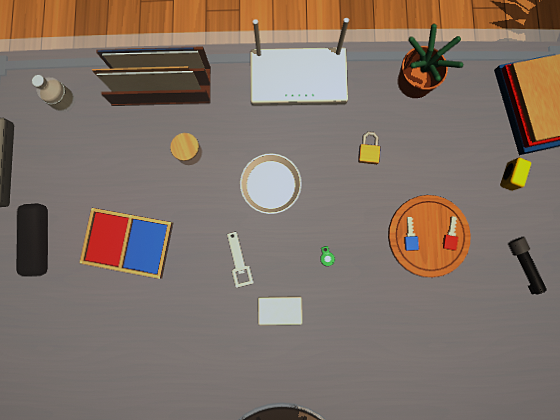

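View pics/side0.png

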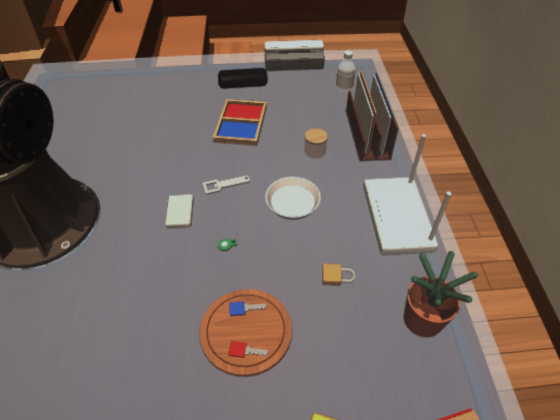

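The top view shows the tray at about (125,243), the turntable at (430,236) with the blue key at (411,235) and the red at (451,235), the dish at (270,183), the opener at (238,260) and the fob at (327,257). The arm is out of both views. Next I'll measure positions.

```bash
cat > h.py <<'E'
import numpy as np, cv2
from rig import ctrl, vision, finder
from scipy.spatial.transform import Rotation as R
def cam(n):
    c=vision.calibration(n); f=210/np.tan(np.radians(c['fovy'])/2)
    return c,f,cv2.Rodrigues(c['rvec'])[0],np.array(c['tvec'])
def slopes(n,uv):
    c,f,_,_=cam(n); K=np.array([[f,0,c['cx']],[0,f,c['cy']],[0,0,1]])
    return cv2.undistortPoints(np.array(uv,float).reshape(-1,1,2),K,np.array([c['k1'],0,0,0,0.]))[:,0]
def plane(n,uv,z):
    c,f,Rm,t=cam(n); s=slopes(n,uv); d=np.c_[s,np.ones(len(s))]@Rm; o=-Rm.T@t
    return o+d*((z-o[2])/d[:,2])[:,None]
def deep(n,uv,dep):
    c,f,Rm,t=cam(n); s=slopes(n,uv); return (np.c_[s,np.ones(len(s))]*np.array(dep)[:,None]-t)@Rm
def project(n,P):
    c,f,Rm,t=cam(n); K=np.array([[f,0,c['cx']],[0,f,c['cy']],[0,0,1]])
    return cv2.projectPoints(np.array(P,float).reshape(-1,1,3),c['rvec'],t,K,np.array([c['k1'],0,0,0,0.]))[0][:,0]
def sil(n,q,z=None):
    r=finder.silhouettes(n,q)
    if not r: return None
    m=r[0]['pixels']; v,u=np.nonzero(m); return r[0]['score'],m,np.c_[u,v].astype(float)
def rect(P):
    (c,s,a)=cv2.minAreaRect(np.float32(P[:,:2])); return np.round(c,1),np.round(s,1),round(a,1)
def show(n,im,box,name,s=4):
    x0,y0,x1,y1=box; cv2.imwrite('pics/'+name,cv2.resize(im[y0:y1,x0:x1,::-1],None,fx=s,fy=s,interpolation=cv2.INTER_CUBIC))
E
python3 - <<'E'
from h import *
tops=dict(key_red=36,key_blue=36,fob=8,opener=8,tray=20,dish=24,turntable=28,candle=58,padlock=20)
for n in("top","side"):
    im,d=vision.capture(n)
    for q,z in tops.items():
        r=finder.mark_of(n,q); print(n,q,[(np.round(x['point']),round(x['score'],2)) for x in r[:2]],end=' ')
        s=sil(n,q)
        if s:
            P=plane(n,s[2],z); 
            uv=s[2].astype(int); dd=d[uv[:,1],uv[:,0]]; Q=deep(n,s[2],dd)
            print(round(s[0],2),len(P),'mean',P.mean(0).round(1)[:2],'rect',*rect(P),'z',np.percentile(Q[dd>0,2],[5,50,95]).round())
    if n=="top": show(n,im,(380,185,480,285),'tt.png',6); show(n,im,(215,220,345,300),'of.png',6);
E
```

```text
top key_red [(array([ 487., -370.,   23.]), 0.85)] 0.68 316 mean [ 498.4 -373.2] rect [ 505.8 -375.3] [29.9 73. ] 77.4 z [30. 35. 39.]
top key_blue [] 0.7 260 mean [ 496.6 -285.5] rect [ 504.4 -286. ] [25.9 69.1] 87.3 z [31. 35. 39.]
top fob [(array([ 458., -101.,    1.]), 0.75), (array([ 501., -323.,    4.]), 0.28)] 0.56 176 mean [ 460.2 -104.9] rect [ 461.9 -106.6] [26.3 37.1] 88.6 z [ 5.  8. 12.]
top opener [(array([450.,  91.,  -0.]), 0.82)] 0.85 583 mean [453.2  89. ] rect [457.4  90.4] [119.8  39.7] 13.7 z [ 4.  8. 11.]
top tray [(array([494., 335.,   1.]), 0.77)] 0.6 300 mean [ 498.4 -290. ] rect [ 506.4 -291.3] [28.5 72.4] 87.5 z [29. 35. 39.]
top dish [(array([619.,  18.,   1.]), 0.85)] 0.82 2910 mean [621.7  16.5] rect [622.4  16.1] [132.2 133.8] 89.2 z [ 2.  7. 24.]
top turntable [] 0.84 4838 mean [ 500.5 -325.8] rect [ 500.  -326.7] [177.6 176.2] 87.7 z [25. 29. 32.]
top candle [(array([699., 204.,  -6.]), 0.57)] 0.68 780 mean [694.8 195.3] rect [696.2 195.3] [75.7 59.6] 44.5 z [13. 57. 61.]
top padlock [(array([ 684., -200.,    1.]), 0.96)] 0.56 515 mean [ 695.1 -205.1] 
[... 549 characters left out ...]
6] [116.4  44.1] 15.5 z [ 0.  7. 10.]
side tray [(array([490., 341.,   1.]), 0.88)] 0.93 1952 mean [494.1 321.6] rect [494.9 325.2] [209.  131.5] 78.9 z [ 5. 10. 22.]
side dish [(array([623.,  12.,   2.]), 0.84)] 0.91 1843 mean [618.2   9.4] rect [617.2  13. ] [137.4 133.1] 48.1 z [ 2.  6. 23.]
side turntable [(array([ 501., -331.,   -6.]), 0.64)] 0.86 5454 mean [ 499.3 -335.1] rect [ 498.3 -330.5] [174.7 175.1] 86.2 z [25. 28. 30.]
side candle [(array([697., 201.,   2.]), 0.7)] 0.83 620 mean [690.5 168.2] rect [691.9 167. ] [121.   59.1] 84.2 z [ 3. 48. 60.]
side padlock [(array([ 689., -206.,   -3.]), 0.8)] 0.87 522 mean [ 691.4 -212.1] rect [ 699.2 -212.7] [53.3 70.4] 82.8 z [ 8. 19. 22.]
```

View pics/tt.png

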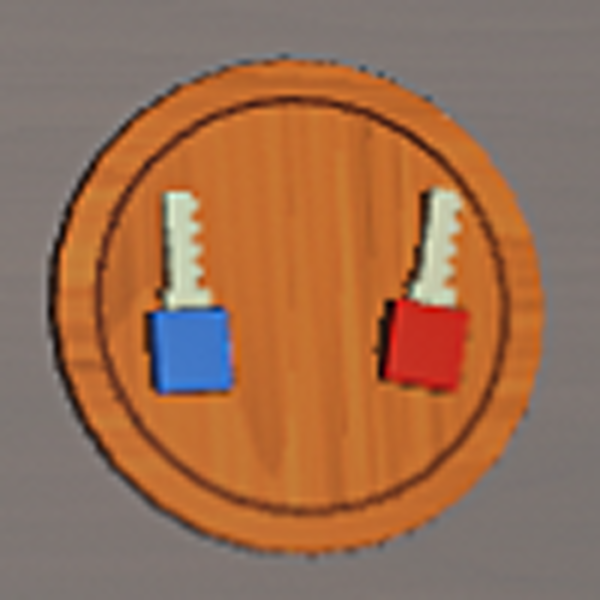

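View pics/of.png

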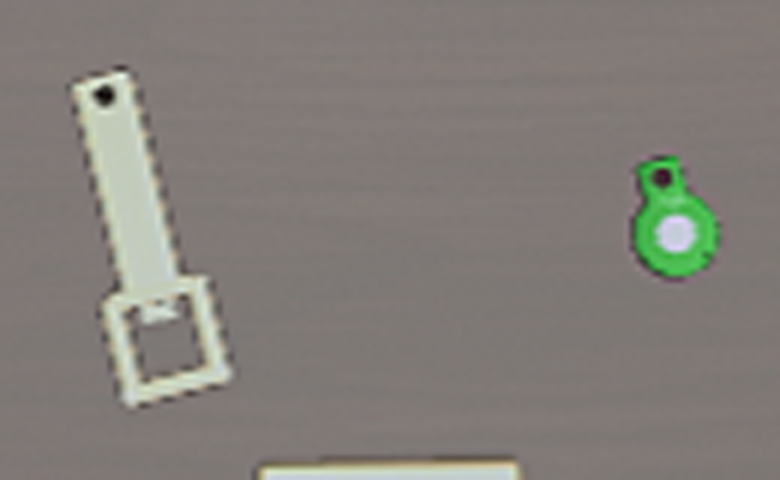

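Run:
```python
from h import *
im,d=vision.capture("top"); hsv=cv2.cvtColor(im,cv2.COLOR_RGB2HSV).astype(int)
def comp(mask,box):
    x0,y0,x1,y1=box; m=np.zeros_like(mask,np.uint8); m[y0:y1,x0:x1]=mask[y0:y1,x0:x1]
    n,l,st,c=cv2.connectedComponentsWithStats(m); k=1+np.argmax(st[1:,4]); v,u=np.nonzero(l==k); return np.c_[u,v].astype(float)
H,S,V=hsv[...,0],hsv[...,1],hsv[...,2]
red=((H<6)|(H>174))&(S>200)&(V>90); blue=(H>100)&(H<130)&(S>120)&(V>90)
for nm,m,b,z in(('rcap',red,(440,225,465,255),36),('bcap',blue,(400,225,425,255),36),('rbay',red,(75,200,135,280),8),('bbay',blue,(115,210,180,285),8)):
    p=comp(m,b); P=plane("top",p,z); print(nm,len(p),p.mean(0).round(1),'mean',P.mean(0).round(1),rect(P))
# blades: bright low-sat on turntable
bl=(S<90)&(V>150)
for nm,b in(('rblade',(440,210,465,240)),('bblade',(400,210,420,240))):
    p=comp(bl,b);P=plane("top",p,33.5);print(nm,len(p),P.mean(0).round(1),rect(P))
op=comp((S<60)&(V>140),(215,225,260,292));P=plane("top",op,8);print('op',len(op),P.mean(0).round(1),rect(P))
g=comp((H>40)&(H<85)&(S>100),(310,240,345,275));P=plane("top",g,8);print('fob',len(g),P.mean(0).round(1),rect(P))
ty=comp((H>8)&(H<30)&(S>60)&(V>110)&(np.ones_like(V)>0),(70,195,180,290));P=plane("top",ty,20);print('tray',len(ty),P.mean(0).round(1),rect(P))
# side check
im,d=vision.capture("side"); hsv=cv2.cvtColor(im,cv2.COLOR_RGB2HSV).astype(int);H,S,V=hsv[...,0],hsv[...,1],hsv[...,2]
red=((H<6)|(H>174))&(S>200)&(V>90); blue=(H>100)&(H<130)&(S>150)&(V>90)
for nm,m,b,z in(('rcap',red,(225,338,250,362),36),('bcap',blue,(225,298,248,320),36),('rbay',red,(210,98,270,145),8),('bbay',blue,(210,98,270,145),8)):
    p=comp(m,b); P=plane("side",p,z); print('side',nm,len(p),p.mean(0).round(1),'mean',P.mean(0).round(1),rect(P))
```

```text
rcap 165 [450.5 242.2] mean [ 485.3 -370.8   36. ] (array([ 485.3, -370.9]), array([26.7, 28.4]), 77.8)
bcap 163 [411.4 242.8] mean [ 485.4 -286.    36. ] (array([ 485.5, -285.9]), array([28. , 26.5]), 2.6)
rbay 1636 [106.3 238.8] mean [504.6 382.4   8. ] (array([504.7, 382.5]), array([ 75.8, 109.4]), 79.0)
bbay 1710 [144.7 246.1] mean [487.7 295.5   8. ] (array([487.8, 295.6]), array([ 77.8, 109.6]), 79.1)
rblade 90 [ 519.3 -378.3   33.5] (array([ 521.1, -378.1]), array([13.5, 41.6]), 83.1)
bblade 93 [ 520.2 -285.6   33.5] (array([ 520.7, -287.3]), array([13. , 41.3]), 87.4)
op 596 [453.9  88.    8. ] (array([457.7,  89. ]), array([118.8,  40.8]), 13.9)
fob 153 [ 459.5 -106.2    8. ] (array([ 461.9, -107.7]), array([28.5, 41.5]), 88.6)
tray 1157 [492.6 338.7  20. ] (array([495.5, 337. ]), array([184.1, 126.6]), 79.0)Traceback (most recent call last):
  File "<stdin>", line 21, in <module>
  File "<stdin>", line 5, in comp
    return _wrapfunc(a, 'argmax', axis=axis, out=out, **kwds)
    return bound(*args, **kwds)
ValueError: attempt to get argmax of an empty sequence
```

```bash
cat > go.py <<'E'
import sys,numpy as np
from rig import ctrl
from scipy.spatial.transform import Rotation as R
# args: x y z yawdeg [x y z yawdeg ...] -> rows in current tool axes
s=ctrl.get_state(); p=s['ee_pos']; Rc=R.from_euler('xyz',s['tool_rot'])
print('t',round(s['time_s'],2),'p',p.round(1),'rpy',np.degrees(s['tool_rot']).round(2),'F',s['contact_force'].round(1),'op',round(s['opening'],3),'q',s['joints'].round(2))
a=list(map(float,sys.argv[1:]))
for i in range(0,len(a),4):
    Rt=R.from_euler('xyz',[np.pi,0,np.radians(a[i+3])])
    print((Rc.inv().apply(np.array(a[i:i+3])-p)).round(1).tolist(),(Rc.inv()*Rt).as_rotvec().round(3).tolist())
E
python3 go.py 350 480 200 120  480 320 180 75 490 0 180 30 485.4 -286 120 1.5
python3 - <<'E'
from h import *
print(plane("top",[[327.7,259],[325.3,249.5]],8).round(1))
im,d=vision.capture("top")
def zat(u,v): return deep("top",[[u,v]],[d[v,u]])[0].round(1)
for p in((430,200),(430,270),(395,250),(465,250),(430,236),(411,243),(450,242),(106,239),(145,246),(270,183),(300,240)): print(p,zat(*p))
E
```

```text
t 2.1 p [164.4 628.8 242.3] rpy [-180.      0.    165.34] F [-0.1  0.7  0.8] op 1.002 q [ 1.27  0.48  1.6  -0.    1.07 -0.05]
[-217.2, -97.0, 42.3] [-0.0, 0.0, 0.791]
[-383.4, -218.9, 62.3] [-0.0, 0.0, 1.577]
[-474.1, -526.0, 62.3] [-0.0, 0.0, 2.362]
[-542.0, -803.9, 122.3] [0.0, 0.0, 2.86]
[[ 454.2 -108.     8. ]
 [ 475.  -103.3    8. ]]
(430, 200) [ 578.5 -333.4   28.1]
(430, 270) [ 426.7 -327.    23.9]
(395, 250) [ 471.  -252.2   26.2]
(465, 250) [ 468.2 -404.6   27.8]
(430, 236) [ 499.6 -327.9   32.8]
(411, 243) [ 485.1 -285.3   35.1]
(450, 242) [ 485.8 -369.9   35.7]
(106, 239) [504.3 383.9   5.9]
(145, 246) [487.8 295.1   6.6]
(270, 183) [624.9  16.3   6.4]
(300, 240) [497.  -48.4   1.6]
```

```bash
python3 -m creep '[[[-54,-24,10,0,0,0.18],[-108,-48,20,0,0,0.36],[-162,-72,30,0,0,0.54],[-217,-97,40,0,0,0.72],[-258,-127,50,0,0,0.9],[-300,-158,60,0,0,1.08],[-341,-189,60,0,0,1.26],[-383,-220,60,0,0,1.44],[-400,-275,60,0,0,1.62],[-417,-330,60,0,0,1.8],[-433,-385,60,0,0,1.98],[-450,-440,60,0,0,2.16]]]' 0.6 30; python3 go.py 490 0 180 30 485.4 -286 110 1.5
```

```text
time_s: 3.65
ee_pos: [488.5, 87.6, 182.5]
tool_rot: [3.141, -0.001, 0.72]
contact_force: [0.4, -0.2, 0.4]
opening: 0.599
t 3.65 p [488.5  87.6 182.5] rpy [ 1.7998e+02 -3.0000e-02  4.1260e+01] F [ 0.4 -0.2  0.4] op 0.599 q [ 0.12  0.35  2.01 -0.    0.79  0.97]
[-56.6, 66.9, 2.5] [0.0, -0.001, 0.197]
[-248.7, 278.8, 72.5] [0.0, -0.001, 0.694]
```

```bash
python3 -m creep '[[[-41,46,5,0,0,0.116],[-83,93,10,0,0,0.231],[-124,139,20,0,0,0.347],[-166,186,30,0,0,0.463],[-207,232,50,0,0,0.578],[-248.5,279,72.5,0,0,0.694],[-248.5,279,92.5,0,0,0.694],[-248.5,279,92.5,0,0,0.694]]]'; python3 go.py 485.4 -286 45 1.5
python3 - <<'E'
from h import *
im,d=vision.capture("side"); show("side",im,(190,260,310,380),'s1.png',5)
im,d=vision.capture("top"); show("top",im,(360,180,500,300),'t1.png',5)
E
```

```text
time_s: 4.65
ee_pos: [486.6, -284.5, 88.5]
tool_rot: [-3.14, 0.002, 0.03]
contact_force: [-0.3, 0.8, -0.7]
opening: 0.598
t 4.65 p [ 486.6 -284.5   88.5] rpy [-1.7991e+02  1.3000e-01  1.7400e+00] F [-0.3  0.8 -0.7] op 0.598 q [-0.58  0.56  1.92  0.    0.66  0.96]
[-1.2, 1.5, 43.5] [-0.002, 0.002, 0.004]
```

View pics/s1.png

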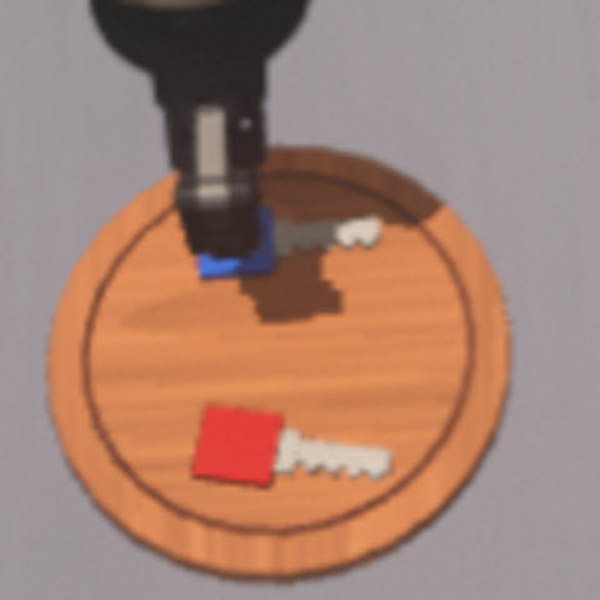

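View pics/t1.png

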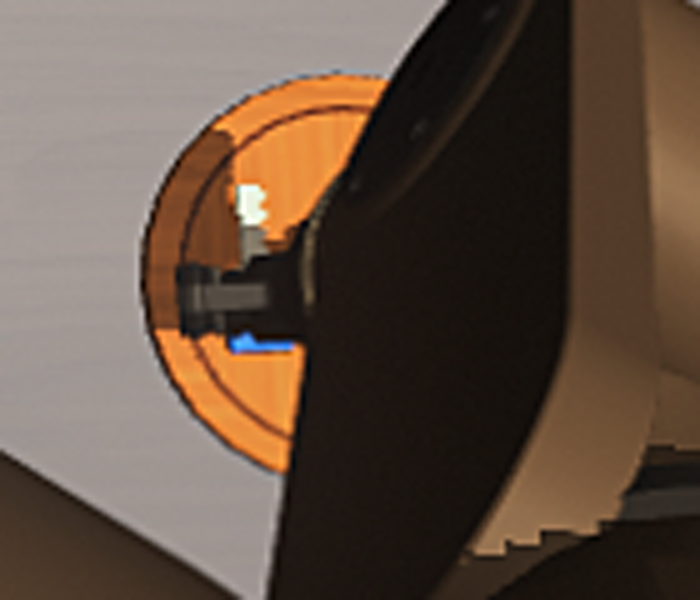

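```bash
python3 -m creep '[[[-1,1,20,0,0,0],[-1,1,40,0,0,0],[-1,1,48,0,0,0],[-1,1,48,0,0,0]]]'; python3 go.py 485.4 -286 40.5 1.5
python3 - <<'E'
from h import *
im,d=vision.capture("side"); show("side",im,(190,260,310,380),'s2.png',5)
E
```

```text
time_s: 5.25
ee_pos: [487.1, -284.8, 42.3]
tool_rot: [3.142, -0.0, 0.033]
contact_force: [0.4, 0.1, -0.1]
opening: 0.602
t 5.25 p [ 487.1 -284.8   42.3] rpy [180.    -0.     1.88] F [ 0.4  0.1 -0.1] op 0.602 q [-0.58  0.64  1.95  0.    0.56  0.96]
[-1.8, 1.1, 1.8] [0.0, -0.0, 0.007]
```

View pics/s2.png

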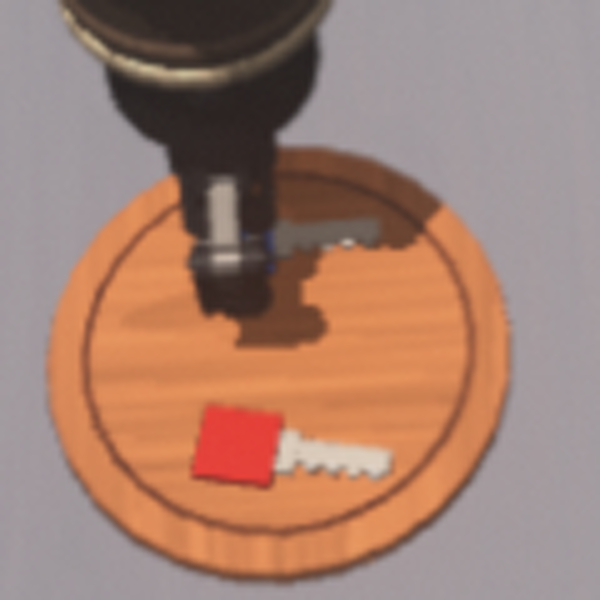

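```bash
python3 -m creep '[[[-1,0.5,1.5,0,0,0],[-1,0.5,1.5,0,0,0],[-1,0.5,1.5,0,0,0],[-1,0.5,1.5,0,0,0],[-1,0.5,1.5,0,0,0],[-1,0.5,1.5,0,0,0]]]' 0.1 30; python3 -m creep '[[[0,0,-15,0,0,0],[0,0,-40,0,0,0],[0,0,-70,0,0,0],[0,0,-70,0,0,0]]]'
python3 go.py
python3 - <<'E'
from h import *
im,d=vision.capture("side"); show("side",im,(180,200,310,380),'s3.png',4)
E
```

```text
time_s: 6.05
ee_pos: [486.1, -286.1, 41.0]
tool_rot: [3.141, -0.001, 0.032]
contact_force: [-0.5, 1.7, 6.4]
opening: 0.315
time_s: 6.55
ee_pos: [487.1, -286.8, 113.3]
tool_rot: [3.139, -0.004, 0.032]
contact_force: [0.2, -0.1, -0.3]
opening: 0.314
t 6.55 p [ 487.1 -286.8  113.3] rpy [179.85  -0.21   1.82] F [ 0.2 -0.1 -0.3] op 0.314 q [-0.59  0.53  1.91 -0.    0.7   0.95]
```

View pics/s3.png

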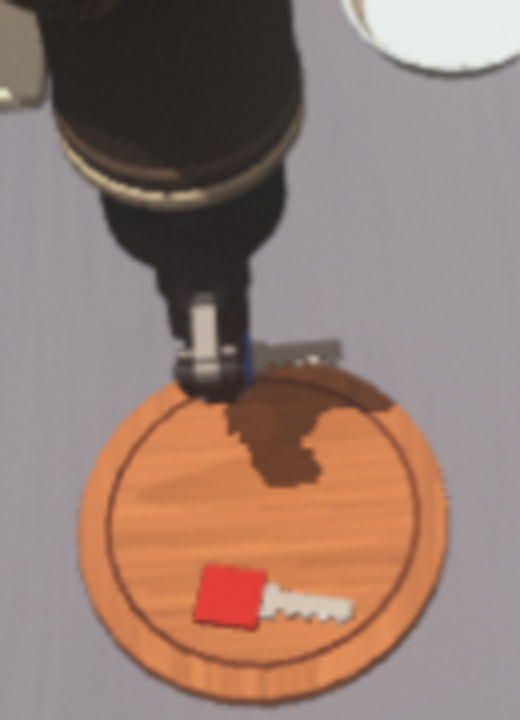

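```bash
python3 go.py 468 299.4 110 -11 468 299.4 35 -11
```

```text
t 6.6 p [ 486.5 -286.4  112.1] rpy [ 1.7991e+02 -1.3000e-01  1.8200e+00] F [-0.5  0.2 -0.5] op 0.312 q [-0.59  0.53  1.91 -0.    0.7   0.95]
[0.1, -586.1, 1.1] [0.001, -0.002, 0.224]
[-0.1, -586.2, 76.1] [0.001, -0.002, 0.224]
```

```bash
python3 -m creep '[[[0,-50,0,0,0,0.02],[0,-110,0,0,0,0.05],[0,-170,0,0,0,0.07],[0,-230,0,0,0,0.09],[0,-290,0,0,0,0.11],[0,-350,0,0,0,0.13],[0,-410,0,0,0,0.15],[0,-470,0,0,0,0.18],[0,-530,0,0,0,0.2],[0,-586,1,0,0,0.224],[0,-586,30,0,0,0.224],[0,-586,50,0,0,0.224]]]'; python3 -m creep '[[[0,0,0,0,0,0],[0,0,0,0,0,0]]]'; python3 go.py 468 299.4 21 -11
python3 - <<'E'
from h import *
im,d=vision.capture("side"); show("side",im,(180,50,310,180),'s4.png',5)
im,d=vision.capture("top"); show("top",im,(70,180,200,310),'t4.png',5)
E
```

```text
time_s: 8.1
ee_pos: [466.2, 300.4, 58.9]
tool_rot: [3.141, 0.001, -0.191]
contact_force: [-0.2, 0.4, -1.5]
opening: 0.314
time_s: 8.35
ee_pos: [467.4, 299.8, 60.7]
tool_rot: [-3.142, -0.0, -0.192]
contact_force: [0.5, -0.4, 0.0]
opening: 0.311
t 8.35 p [467.4 299.8  60.7] rpy [-180.     -0.    -11.03] F [ 0.5 -0.4  0. ] op 0.311 q [ 0.52  0.6   1.96 -0.    0.58  2.28]
[0.7, 0.2, 39.7] [-0.0, -0.0, -0.0]
```

View pics/s4.png

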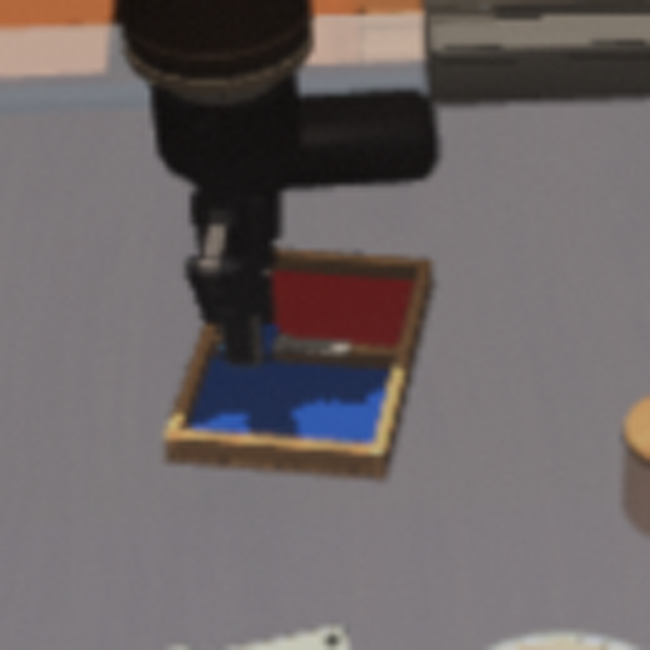

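View pics/t4.png

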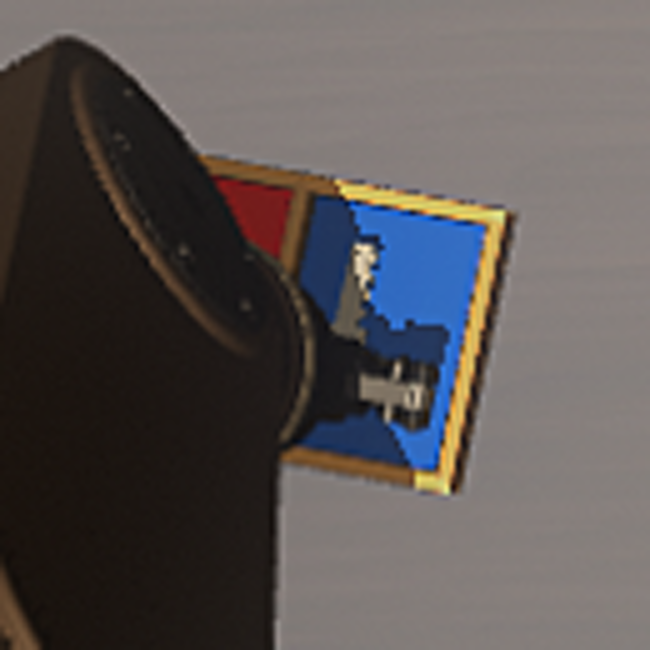

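The key hangs over the blue bay with its blade parallel to the walls. Lowering.

```bash
python3 -m creep '[[[0,0,20,0,0,0],[0,0,32,0,0,0],[0,0,37,0,0,0],[0,0,39,0,0,0],[0,0,39,0,0,0]]]'; python3 go.py 468 299.4 21 -11
```

```text
time_s: 9.07
ee_pos: [467.3, 299.9, 21.5]
tool_rot: [-3.141, -0.0, -0.192]
contact_force: [0.4, 0.5, 0.3]
opening: 0.318
t 9.07 p [467.3 299.9  21.5] rpy [-1.7999e+02 -1.0000e-02 -1.1010e+01] F [0.4 0.5 0.3] op 0.318 q [ 0.52  0.66  1.97 -0.    0.5   2.28]
[0.7, 0.4, 0.5] [-0.0, -0.0, -0.0]
```

```bash
python3 -m creep '[[[0,0,0.7,0,0,0],[0,0,0.7,0,0,0]]]'; python3 -m creep '[[[0,0,0,0,0,0],[0,0,0,0,0,0],[0,0,0,0,0,0],[0,0,-10,0,0,0],[0,0,-40,0,0,0],[0,0,-80,0,0,0],[0,0,-90,0,0,0]]]' 0.46;  python3 go.py 470 150 110 -11 486 -370.5 110 -12
```

```text
time_s: 9.32
ee_pos: [467.5, 300.0, 21.1]
tool_rot: [-3.141, -0.001, -0.192]
contact_force: [0.1, 0.1, 4.6]
opening: 0.312
time_s: 10.2
ee_pos: [468.4, 300.5, 113.4]
tool_rot: [-3.139, -0.003, -0.192]
contact_force: [-0.2, -0.2, 0.2]
opening: 0.458
t 10.2 p [468.4 300.5 113.4] rpy [-1.7986e+02 -1.7000e-01 -1.1010e+01] F [-0.2 -0.2  0.2] op 0.458 q [ 0.52  0.52  1.93 -0.    0.69  2.28]
[30.3, 147.4, 3.2] [-0.002, -0.003, -0.0]
[145.5, 655.3, 2.2] [-0.003, -0.003, 0.017]
```

```bash
python3 -m creep '[[[13,60,0,0,0,0],[26,119,0,0,0,0],[40,179,0,0,0,0],[53,238,0,0,0,0],[66,298,0,0,0,0],[79,357,0,0,0,0],[93,417,0,0,0,0.01],[106,476,0,0,0,0.01],[119,536,0,0,0,0.01],[132,596,2,0,0,0.017],[145.5,655,10,0,0,0.017],[145.5,655,40,0,0,0.017]]]' 0.6;  python3 -m creep '[[[0,0,0,0,0,0]]]'; python3 go.py 486 -370.7 41.5 -12
python3 - <<'E'
from h import *
im,d=vision.capture("side"); show("side",im,(180,250,310,380),'s5.png',5)
im,d=vision.capture("top"); show("top",im,(70,180,200,310),'t5.png',5)
E
```

```text
time_s: 11.7
ee_pos: [485.9, -376.2, 71.4]
tool_rot: [3.139, -0.005, -0.213]
contact_force: [0.6, -0.4, -0.3]
opening: 0.601
time_s: 11.82
ee_pos: [483.1, -370.2, 68.6]
tool_rot: [-3.139, 0.004, -0.21]
contact_force: [-0.0, 0.4, 0.6]
opening: 0.601
t 11.82 p [ 483.1 -370.2   68.6] rpy [-179.88    0.22  -12.05] F [-0.   0.4  0.6] op 0.601 q [-0.7   0.64  1.83  0.    0.68  1.08]
[3.0, -0.0, 27.1] [-0.002, 0.004, -0.001]
```

View pics/s5.png

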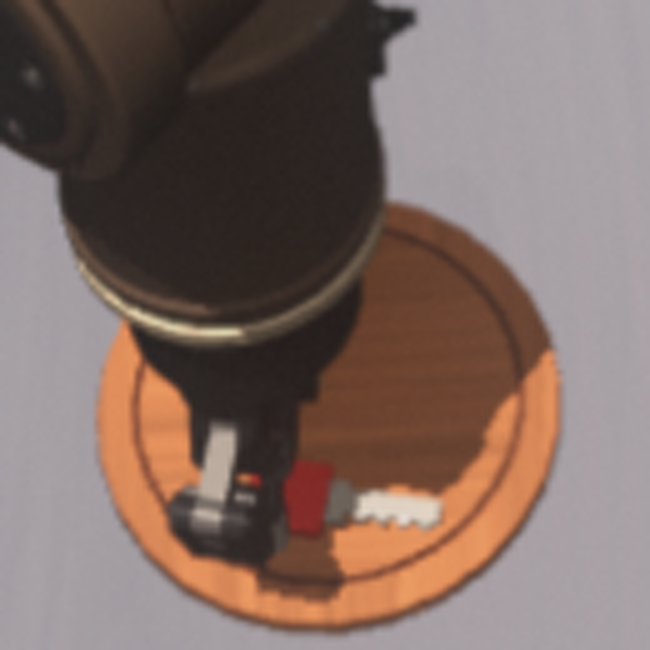

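View pics/t5.png

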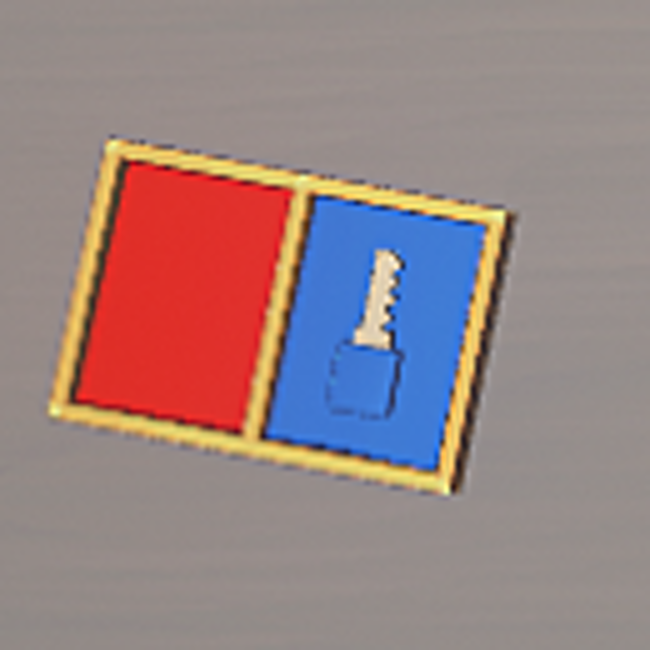

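The blue key lies in the middle of the blue bay. The arm was still settling over the red key, so I'll let it settle first.

```bash
python3 -m creep '[[[0,0,0,0,0,0],[0,0,0,0,0,0]]]'; python3 go.py 486 -370.7 41.5 -12
python3 - <<'E'
from h import *
im,d=vision.capture("side"); show("side",im,(180,250,310,380),'s6.png',5)
E
python3 go.py 486 -370.7 41.5 -12
```

```text
time_s: 12.18
ee_pos: [485.5, -370.7, 71.6]
tool_rot: [3.141, -0.001, -0.208]
contact_force: [0.5, 1.0, 0.9]
opening: 0.603
t 12.18 p [ 485.5 -370.7   71.6] rpy [ 1.7997e+02 -6.0000e-02 -1.1930e+01] F [0.5 1.  0.9] op 0.603 q [-0.7   0.64  1.82 -0.    0.68  1.08]
[0.5, -0.1, 30.1] [0.001, -0.001, 0.001]
t 12.22 p [ 485.4 -370.7   71.4] rpy [ 1.7997e+02 -6.0000e-02 -1.1940e+01] F [-0.3  0.2 -0.5] op 0.601 q [-0.7   0.64  1.82 -0.    0.68  1.08]
[0.6, -0.2, 29.9] [0.001, -0.001, 0.001]
```

View pics/s6.png

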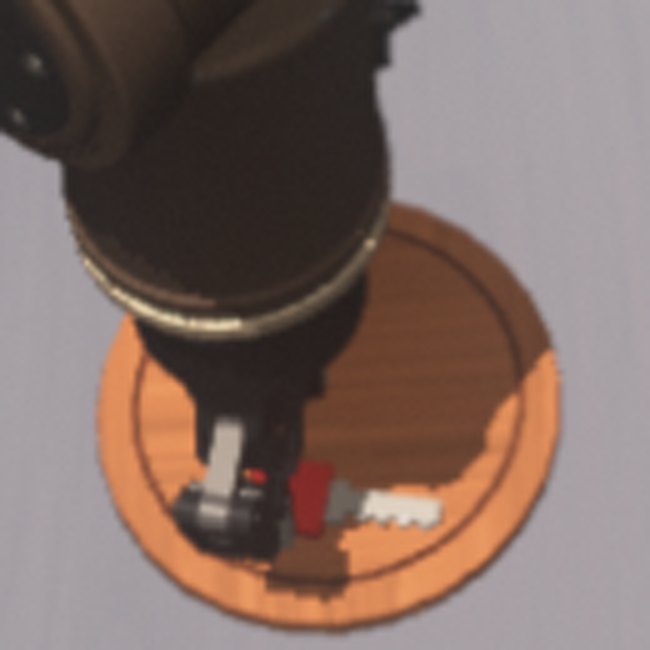

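Run:
```python
from h import *
for P in([485.4,-370.7,60.4],[485.3,-370.9,36],[485.3,-398,60.4]):
    p=project("side",[P])[0]; print((p-[180,250])*5)
p=[[x-180.,0] for x in (0,)]
im,d=vision.capture("side"); hsv=cv2.cvtColor(im,cv2.COLOR_RGB2HSV).astype(int)
# red cap corners visible right edge x~330/5+180, y 463..535
print(plane("side",[[180+333/5,250+463/5],[180+328/5,250+537/5],[180+440/5,250+512/5]],[34])[:, :2].round(1))
```

```text
[283.08072194 461.09248267]
[287.98894449 489.68514106]
[283.18499147 533.17622364]
[[ 502.1 -360.5]
 [ 499.7 -389.3]
 [ 541.1 -382.4]]
```

Run:
```python
from h import *
print('blue cap placed',plane("top",[[70+363/5,180+380/5]],16).round(1))
print('s2 near tip proj',(project("side",[[487,-284.8-27,31],[487+11,-284.8-27,31],[487-11,-284.8-27,31]])-[190,260])*5)
print('s6 near tip proj',(project("side",[[485.4,-370.7-27,62],[485.4+11,-370.7-27,62],[485.4-11,-370.7-27,62]])-[180,250])*5)
im,d=vision.capture("side"); 
# depth points on near finger
for v in (340,346,350,354,357,359,361):
  uu=list(range(214,242,3)); print(v,[tuple(int(round(t)) for t in deep("side",[[u,v]],[d[v,u]])[0]) for u in uu])
```

```text
blue cap placed [[465.5 297.4  16. ]]
s2 near tip proj [[242.46228846 301.02325946]
 [270.74216356 299.36539405]
 [214.16729883 302.66735493]]
s6 near tip proj [[283.10707124 530.53914388]
 [314.15434695 528.66114926]
 [252.04345603 532.39463024]]
340 [(440, -348, 27), (446, -349, 28), (463, -397, 130), (472, -415, 168), (477, -415, 167), (479, -401, 136), (483, -400, 134), (488, -401, 135), (494, -403, 138), (491, -353, 31)]
346 [(440, -361, 28), (446, -360, 27), (466, -419, 154), (472, -424, 167), (477, -425, 168), (477, -401, 114), (481, -399, 109), (487, -406, 123), (486, -366, 34), (492, -367, 34)]
350 [(458, -429, 165), (463, -431, 169), (468, -430, 166), (472, -430, 165), (477, -431, 167), (482, -431, 166), (485, -426, 152), (487, -410, 116), (486, -376, 37), (491, -375, 35)]
354 [(458, -435, 164), (463, -436, 165), (468, -436, 164), (472, -437, 165), (477, -438, 166), (481, -437, 164), (484, -428, 143), (484, -404, 86), (489, -402, 80), (491, -383, 35)]
357 [(441, -381, 25), (461, -432, 144), (466, -433, 146), (471, -436, 151), (476, -438, 156), (481, -440, 159), (484, -431, 138), (484, -406, 78), (488, -403, 71), (491, -387, 32)]
359 [(441, -385, 25), (446, -386, 27), (464, -430, 131), (469, -431, 132), (474, -433, 137), (479, -435, 139), (484, -433, 135), (487, -425, 114), (485, -389, 28), (491, -388, 25)]
361 [(441, -391, 30), (447, -390, 27), (452, -389, 24), (467, -427, 114), (472, -428, 116), (477, -428, 116), (483, -434, 129), (480, -392, 27), (485, -393, 27), (491, -393, 28)]
```

The apparent offset comes from the -12° tool yaw, because the knuckle sits 60 mm out along the tilted jaw axis. It agrees with the expected position, so I'll descend and grip.

```bash
python3 -m creep '[[[0.5,0,12,0,0,0],[0.5,0,24,0,0,0],[0.5,0,30,0,0,0],[0.5,0,30,0,0,0]]]'; python3 -m creep '[[[0,0,0,0,0,0],[0,0,0,0,0,0],[0,0,0,0,0,0],[0,0,0,0,0,0],[0,0,0,0,0,0],[0,0,0,0,0,0]]]' 0.1 30; python3 -m creep '[[[0,0,-15,0,0,0],[0,0,-40,0,0,0],[0,0,-70,0,0,0],[0,0,-70,0,0,0],[0,0,-70,0,0,0]]]'
python3 - <<'E'
from h import *
im,d=vision.capture("side"); show("side",im,(180,200,310,380),'s7.png',4)
E
python3 go.py 484.5 385.8 112 -11
```

```text
time_s: 12.82
ee_pos: [484.9, -370.7, 39.7]
tool_rot: [-3.141, 0.001, -0.209]
contact_force: [1.3, 0.2, 0.6]
opening: 0.594
time_s: 13.58
ee_pos: [485.6, -371.2, 40.9]
tool_rot: [3.141, -0.001, -0.209]
contact_force: [-0.2, -0.2, 5.4]
opening: 0.312
time_s: 14.2
ee_pos: [485.3, -370.9, 110.8]
tool_rot: [3.142, -0.0, -0.209]
contact_force: [-0.4, -0.4, -0.3]
opening: 0.317
t 14.25 p [ 485.  -370.7  110.3] rpy [-1.7998e+02  4.0000e-02 -1.1990e+01] F [ 0.6  0.2 -0.7] op 0.312 q [-0.7   0.58  1.8   0.    0.76  1.08]
[-157.6, -739.9, -1.3] [-0.0, 0.001, -0.017]
```

View pics/s7.png

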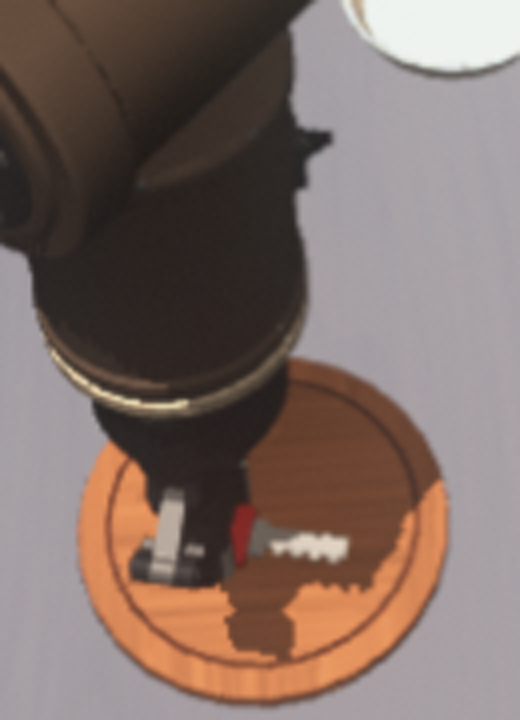

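```bash
python3 -m creep '[[[-12,-56,0,0,0,0],[-25,-115,0,0,0,0],[-37,-175,0,0,0,0],[-50,-235,0,0,0,0],[-63,-295,0,0,0,0],[-75,-355,0,0,0,0],[-88,-415,0,0,0,0],[-100,-475,0,0,0,0],[-113,-535,0,0,0,-0.017],[-126,-595,0,0,0,-0.017],[-139,-655,0,0,0,-0.017],[-151,-712,0,0,0,-0.017]]]'; python3 -m creep '[[[-5.5,-27,0,0,0,0],[-5.5,-27,30,0,0,0],[-5.5,-27,50,0,0,0],[-5.5,-27,50,0,0,0],[-5.5,-27,50,0,0,0],[-5.5,-27,50,0,0,0]]]'
python3 - <<'E'
from h import *
im,d=vision.capture("side"); show("side",im,(180,50,310,180),'s8.png',5)
im,d=vision.capture("top"); show("top",im,(70,180,200,310),'t8.png',5)
E
python3 go.py 485.5 386.5 21 -11
```

```text
time_s: 15.75
ee_pos: [484.7, 358.8, 109.8]
tool_rot: [3.141, 0.001, -0.192]
contact_force: [0.5, -0.0, -0.0]
opening: 0.318
time_s: 16.5
ee_pos: [485.8, 384.6, 61.4]
tool_rot: [-3.141, -0.001, -0.192]
contact_force: [0.4, 0.5, -0.2]
opening: 0.315
t 16.6 p [485.7 384.5  61.4] rpy [-1.7995e+02 -4.0000e-02 -1.1020e+01] F [ 0.6 -0.4  0.6] op 0.314 q [ 0.62  0.66  1.81 -0.    0.67  2.38]
[-0.6, -1.8, 40.4] [-0.001, -0.001, -0.0]
```

View pics/s8.png

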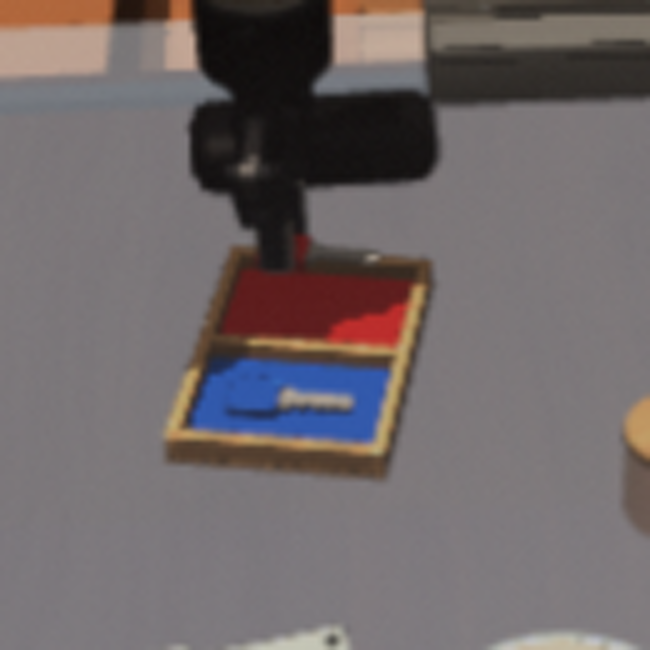

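View pics/t8.png

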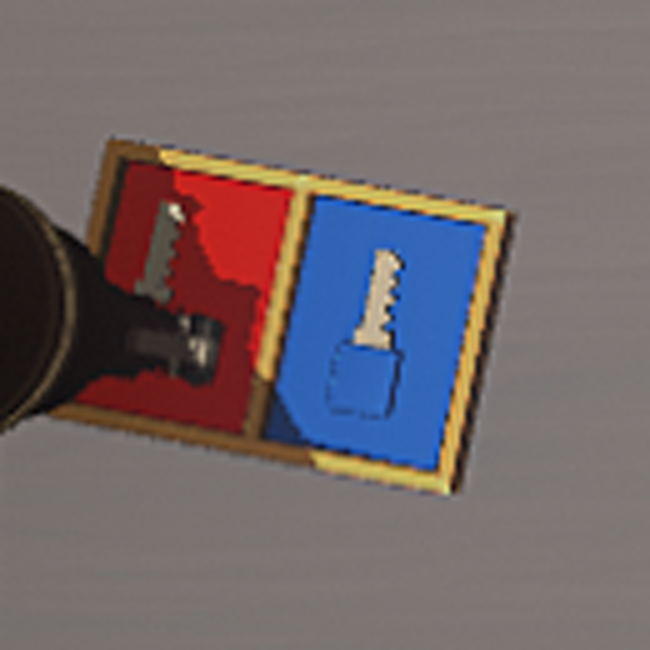

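The red key hangs over the red bay, aligned with it. Lower and release.

```bash
python3 -m creep '[[[0,-1,20,0,0,0],[0,-1,32,0,0,0],[0,-1,37,0,0,0],[0,-1,39.5,0,0,0],[0,-1,40.5,0,0,0],[0,-1,40.5,0,0,0]]]';  python3 -m creep '[[[0,0,0,0,0,0],[0,0,0,0,0,0],[0,0,0,0,0,0],[0,0,-10,0,0,0],[0,0,-40,0,0,0],[0,0,-80,0,0,0],[0,0,-90,0,0,0]]]' 0.46; python3 go.py 458 89 110 13.9 462.6 90.2 30 13.9
```

```text
time_s: 17.35
ee_pos: [485.2, 385.1, 20.9]
tool_rot: [3.141, 0.0, -0.192]
contact_force: [-5.9, -4.2, 16.0]
opening: 0.312
time_s: 18.23
ee_pos: [486.7, 386.2, 113.2]
tool_rot: [-3.139, -0.003, -0.192]
contact_force: [0.0, 0.1, -0.3]
opening: 0.462
t 18.23 p [486.7 386.2 113.2] rpy [-1.7983e+02 -1.6000e-01 -1.1010e+01] F [ 0.   0.1 -0.3] op 0.462 q [0.62 0.59 1.78 0.   0.77 2.39]
[28.6, 297.3, 2.4] [-0.002, -0.003, -0.435]
[32.7, 295.4, 82.4] [-0.002, -0.003, -0.435]
```

```bash
python3 -m creep '[[[6,55,0,0,0,-0.08],[12,110,0,0,0,-0.16],[19,170,0,0,0,-0.25],[25,230,2,0,0,-0.34],[32.5,295.5,10,0,0,-0.435],[32.5,295.5,42,0,0,-0.435],[32.5,295.5,52,0,0,-0.435],[32.5,295.5,52,0,0,-0.435],[32.5,295.5,52,0,0,-0.435],[32.5,295.5,52,0,0,-0.435]]]' 0.6
python3 - <<'E'
from h import *
im,d=vision.capture("side"); show("side",im,(150,120,280,250),'s9.png',5)
im,d=vision.capture("top"); show("top",im,(70,180,290,310),'t9.png',3)
E
python3 go.py 462.6 90.2 13.5 13.9
```

```text
time_s: 19.48
ee_pos: [461.4, 89.8, 58.8]
tool_rot: [3.141, -0.001, 0.244]
contact_force: [-0.2, -0.5, 0.0]
opening: 0.598
t 19.57 p [461.3  89.5  58.6] rpy [ 1.7999e+02 -5.0000e-02  1.3960e+01] F [-0.9  0.8  0. ] op 0.601 q [ 0.13  0.53  2.15 -0.    0.46  1.45]
[1.4, -0.3, 45.1] [0.0, -0.001, 0.001]
```

View pics/s9.png

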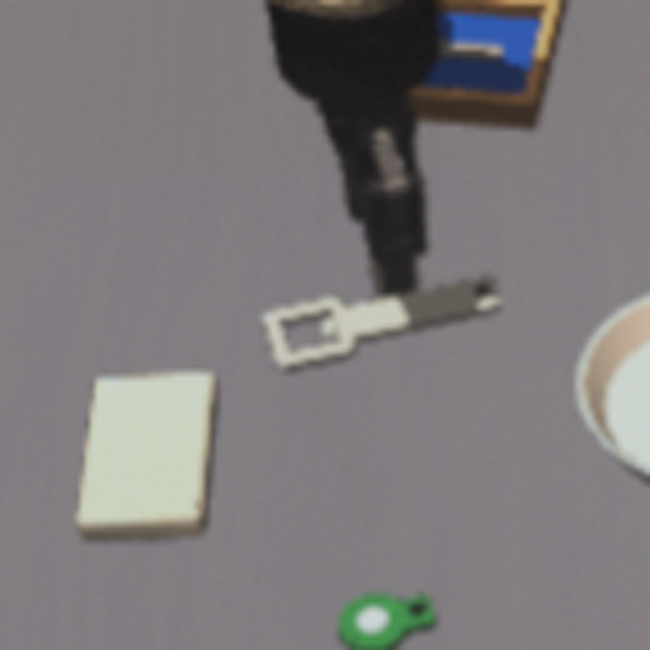

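View pics/t9.png

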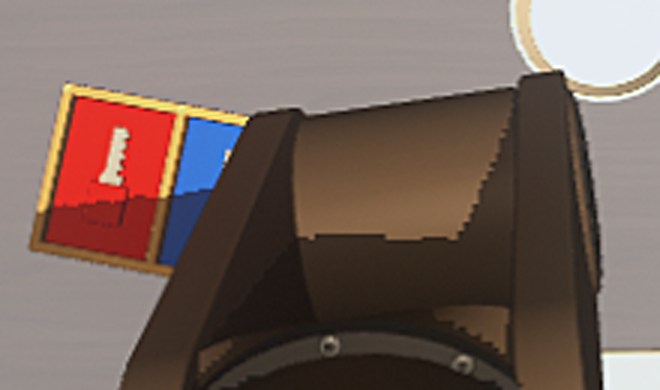

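Both keys are in their bays. Now the opener.

```bash
python3 -m creep '[[[1,0,20,0,0,0],[1,0,38,0,0,0],[1,0,45,0,0,0],[1,0,45,0,0,0],[1,0,45,0,0,0]]]'; python3 -m creep '[[[0,0,0,0,0,0],[0,0,0,0,0,0],[0,0,0,0,0,0],[0,0,0,0,0,0],[0,0,0,0,0,0],[0,0,0,0,0,0]]]' 0.05 45; python3 -m creep '[[[0,0,-15,0,0,0],[0,0,-40,0,0,0],[0,0,-80,0,0,0],[0,0,-80,0,0,0],[0,0,-80,0,0,0]]]'
python3 - <<'E'
from h import *
im,d=vision.capture("side"); show("side",im,(150,120,280,250),'s10.png',5)
E
python3 go.py 505 -325.8 95 13.9
```

```text
time_s: 20.2
ee_pos: [462.2, 89.4, 13.6]
tool_rot: [3.142, -0.001, 0.243]
contact_force: [0.4, -0.8, 0.6]
opening: 0.605
time_s: 20.95
ee_pos: [462.2, 89.4, 13.7]
tool_rot: [3.141, -0.001, 0.243]
contact_force: [-2.1, 0.3, 11.2]
opening: 0.235
time_s: 21.58
ee_pos: [462.0, 89.3, 93.5]
tool_rot: [3.141, -0.001, 0.243]
contact_force: [-0.6, -0.7, -0.5]
opening: 0.237
t 21.62 p [461.6  89.3  93. ] rpy [-1.800e+02  2.000e-02  1.391e+01] F [ 0.7 -0.6 -0.3] op 0.235 q [ 0.13  0.46  2.13 -0.    0.54  1.45]
[-57.6, 413.4, -2.0] [-0.0, 0.0, 0.0]
```

View pics/s10.png

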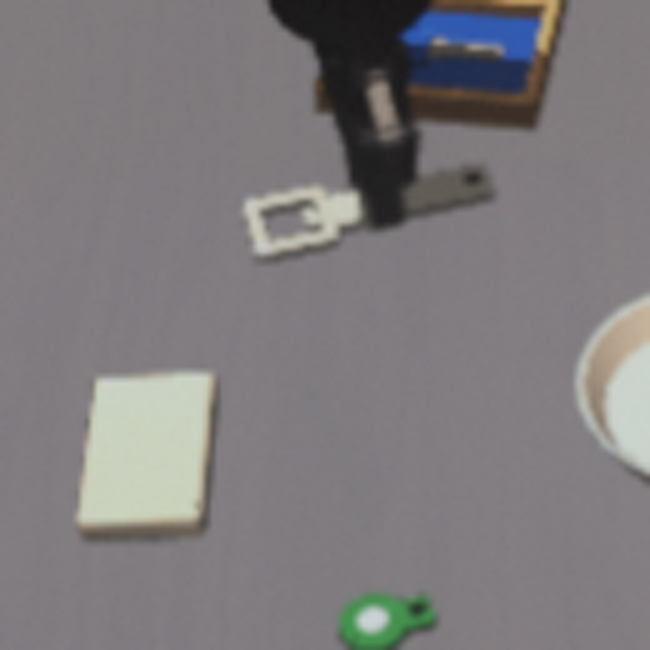

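```bash
python3 -m creep '[[[-7,50,0,0,0,0],[-15,105,0,0,0,0],[-23,165,0,0,0,0],[-31,225,0,0,0,0],[-40,285,0,0,0,0],[-48,345,0,0,0,0],[-55,390,0,0,0,0],[-57.5,413.5,0,0,0,0],[-57.5,413.5,10,0,0,0],[-57.5,413.5,30,0,0,0],[-57.5,413.5,30,0,0,0],[-57.5,413.5,30,0,0,0]]]'
python3 - <<'E'
from h import *
im,d=vision.capture("side"); show("side",im,(180,250,310,380),'s11.png',5)
im,d=vision.capture("top"); show("top",im,(350,170,500,300),'t11.png',5)
E
python3 go.py 505 -325.8 41.5 13.9
```

```text
time_s: 23.12
ee_pos: [505.5, -324.8, 63.1]
tool_rot: [-3.141, 0.001, 0.244]
contact_force: [-0.2, 0.3, -0.2]
opening: 0.232
t 23.23 p [ 505.9 -325.5   63.7] rpy [ 1.7998e+02 -2.0000e-02  1.3950e+01] F [ 0.1 -0.5 -0.5] op 0.234 q [-0.62  0.64  1.85  0.    0.65  0.71]
[-1.0, 0.1, 22.2] [0.0, -0.0, 0.001]
```

View pics/s11.png

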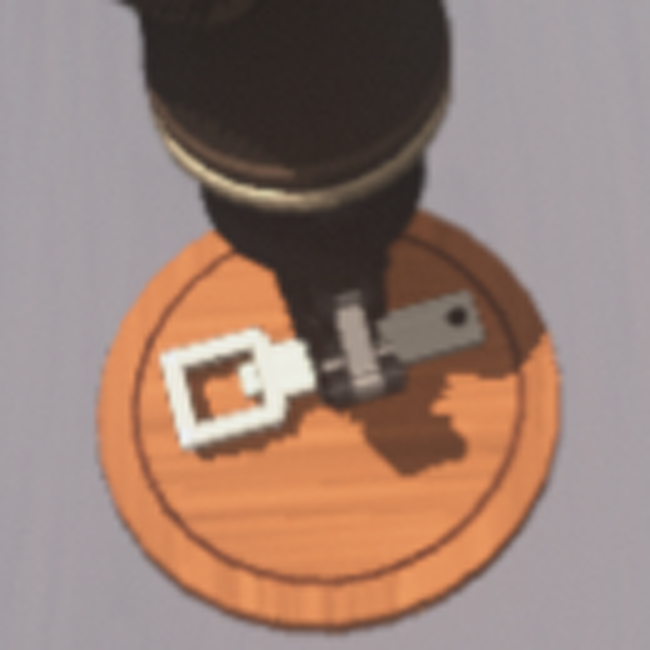

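View pics/t11.png

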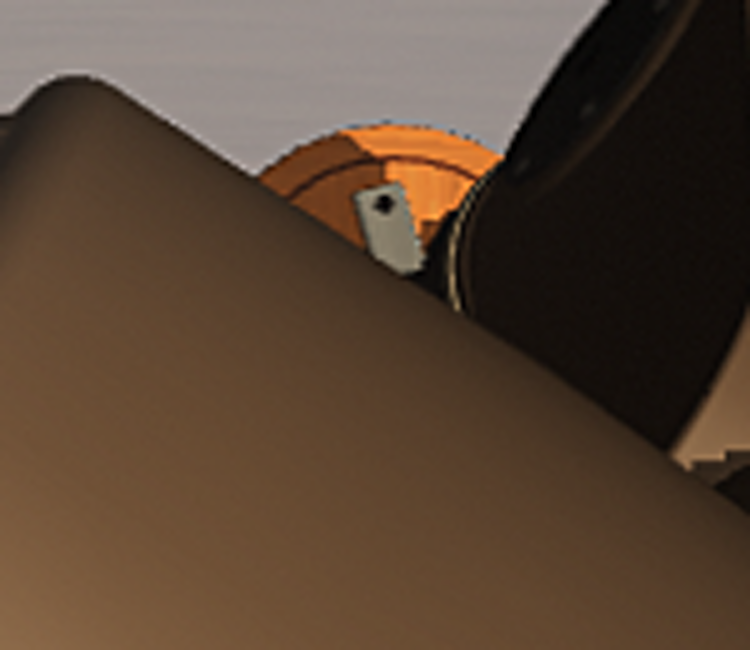

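Run:
```python
from h import *
uv=np.array([[162,352],[183,450],[472,292],[487,335]])/5+[180,250]
P=plane("side",uv,58); print(P.round(1)); a=P[:2].mean(0);b=P[2:].mean(0); print('mid',((a+b)/2).round(1),'len',np.linalg.norm(a-b).round(1),'yaw',np.degrees(np.arctan2(*(b-a)[1::-1])).round(1))
im,d=vision.capture("side")
for u,v in ((170,400),(230,433),(290,360),(440,335),(420,350)):
    u=180+u//5;v=250+v//5; w=d[v-1:v+2,u-1:u+2]; print(deep("side",[[u,v]],[np.median(w)]).round(1))
```

```text
[[ 439.9 -323.1   58. ]
 [ 448.7 -363.    58. ]
 [ 557.7 -305.5   58. ]
 [ 562.3 -324.    58. ]]
mid [ 502.2 -328.9   58. ] len 119.1 yaw 13.8
[[ 443.2 -341.8   55.9]]
[[ 465.7 -355.6   56.7]]
[[ 488.  -329.4   58. ]]
[[ 544.6 -322.2   57. ]]
[[ 536.8 -327.6   56.3]]
```

```bash
python3 -m creep '[[[-1.5,-1,10,0,0,0],[-1.5,-1,18,0,0,0],[-1.5,-1,21,0,0,0],[-1.5,-1,22,0,0,0],[-1.5,-1,22,0,0,0]]]';  python3 -m creep '[[[0,0,0,0,0,0],[0,0,0,0,0,0],[0,0,0,0,0,0],[0,0,-10,0,0,0],[0,0,-40,0,0,0],[0,0,-80,0,0,0],[0,0,-80,0,0,0]]]' 0.55 ; python3 go.py 456 -108.3 100 12.7 456 -108.3 60 12.7
```

```text
time_s: 23.9
ee_pos: [503.4, -325.0, 41.6]
tool_rot: [-3.141, 0.001, 0.243]
contact_force: [-5.9, 4.1, 17.1]
opening: 0.236
time_s: 24.78
ee_pos: [505.5, -326.4, 124.6]
tool_rot: [3.137, -0.003, 0.243]
contact_force: [-0.5, -0.1, 0.1]
opening: 0.555
t 24.77 p [ 505.5 -326.4  124.6] rpy [179.76  -0.2   13.91] F [-0.5 -0.1  0.1] op 0.555 q [-0.62  0.55  1.82 -0.    0.77  0.7 ]
[4.4, -223.7, 23.7] [0.004, -0.004, 0.021]
[4.2, -223.9, 63.7] [0.004, -0.004, 0.021]
```

```bash
python3 -m creep '[[[1,-55,10,0,0,0],[2,-115,20,0,0,0.01],[3,-175,30,0,0,0.02],[4,-224,45,0,0,0.02],[4,-224,65,0,0,0.02],[4,-224,65,0,0,0.02],[4,-224,65,0,0,0.02],[4,-224,65,0,0,0.02]]]' 0.7
python3 - <<'E'
from h import *
im,d=vision.capture("side"); show("side",im,(190,190,310,380),'s12.png',4)
im,d=vision.capture("top"); show("top",im,(270,170,480,300),'t12.png',3)
E
python3 go.py 455.5 -108.4 13.5 12.7
```

```text
time_s: 25.78
ee_pos: [454.4, -107.5, 56.7]
tool_rot: [3.141, -0.001, 0.222]
contact_force: [-0.5, 0.2, -0.8]
opening: 0.702
t 25.88 p [ 454.2 -107.4   56.6] rpy [ 1.7997e+02 -4.0000e-02  1.2720e+01] F [-0.1 -0.5  0. ] op 0.699 q [-0.3   0.53  2.16 -0.    0.45  1.05]
[1.0, 1.3, 43.1] [0.0, -0.001, 0.0]
```

View pics/s12.png

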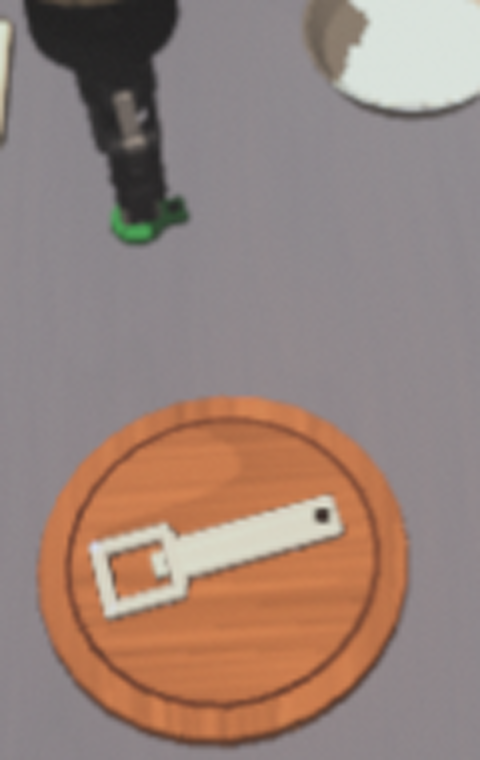

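View pics/t12.png

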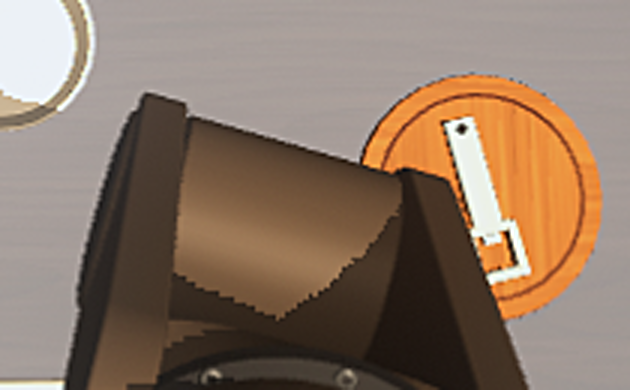

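The opener lies flat across the middle of the turntable. Now the fob.

```bash
python3 -m creep '[[[1,1,20,0,0,0],[1,1,36,0,0,0],[1,1,43,0,0,0],[1,1,43,0,0,0],[1,1,43,0,0,0]]]'; python3 -m creep '[[[0,0,0,0,0,0],[0,0,0,0,0,0],[0,0,0,0,0,0],[0,0,0,0,0,0],[0,0,0,0,0,0],[0,0,0,0,0,0]]]' 0.1 30; python3 -m creep '[[[0,0,-15,0,0,0],[0,0,-40,0,0,0],[0,0,-80,0,0,0],[0,0,-80,0,0,0],[0,0,-80,0,0,0]]]'
python3 - <<'E'
from h import *
im,d=vision.capture("side"); show("side",im,(190,160,310,280),'s13.png',5)
E
python3 go.py 622 16.5 95 12.7
```

```text
time_s: 26.5
ee_pos: [455.3, -107.8, 13.6]
tool_rot: [3.141, -0.001, 0.223]
contact_force: [-0.1, -0.1, 0.9]
opening: 0.702
time_s: 27.25
ee_pos: [455.3, -107.7, 13.6]
tool_rot: [3.141, -0.001, 0.223]
contact_force: [-1.5, 0.2, 9.5]
opening: 0.35
time_s: 27.88
ee_pos: [455.1, -107.6, 93.5]
tool_rot: [3.141, -0.001, 0.223]
contact_force: [-0.3, -0.4, 0.3]
opening: 0.347
t 27.93 p [ 454.7 -107.5   93. ] rpy [-1.7999e+02  2.0000e-02  1.2770e+01] F [ 0.4 -0.6 -0.6] op 0.348 q [-0.3   0.46  2.14 -0.    0.54  1.05]
[190.5, -84.0, -2.0] [-0.0, 0.0, 0.001]
```

View pics/s13.png

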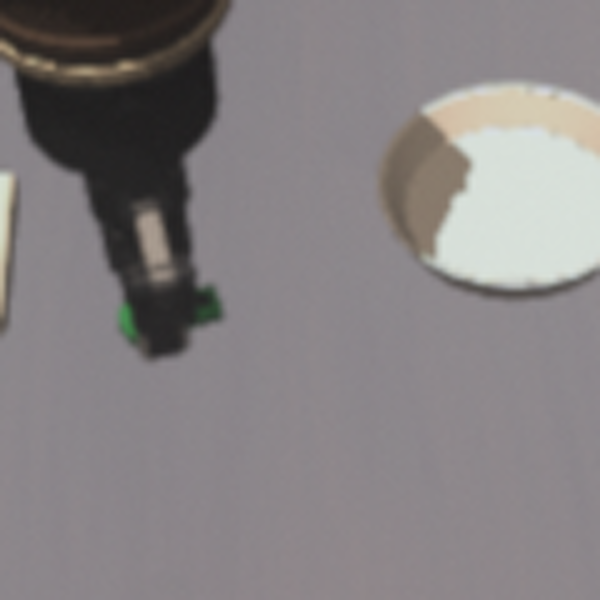

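```bash
python3 -m creep '[[[45,-20,-2,0,0,0],[95,-42,-2,0,0,0],[150,-67,-2,0,0,0],[186,-82,-2,0,0,0],[186,-82,20,0,0,0],[186,-82,40,0,0,0],[186,-82,40,0,0,0],[186,-82,40,0,0,0]]]'
python3 - <<'E'
from h import *
im,d=vision.capture("side"); show("side",im,(240,130,360,250),'s14.png',5)
im,d=vision.capture("top"); show("top",im,(210,120,340,250),'t14.png',5)
E
python3 go.py 617.5 14.5 19 12.7
```

```text
time_s: 28.92
ee_pos: [618.1, 13.1, 53.1]
tool_rot: [-3.141, 0.001, 0.222]
contact_force: [-0.6, 0.3, -0.1]
opening: 0.346
t 29.02 p [618.6  13.1  53.8] rpy [ 1.7999e+02 -5.0000e-02  1.2740e+01] F [ 0.1 -0.5 -0.6] op 0.348 q [-0.03  0.67  1.81 -0.    0.66  1.32]
[-0.8, -1.6, 34.8] [0.0, -0.001, 0.001]
```

View pics/s14.png

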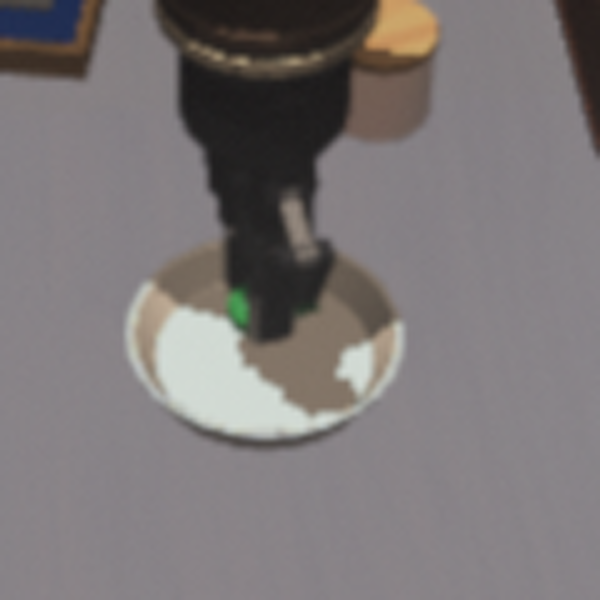

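View pics/t14.png

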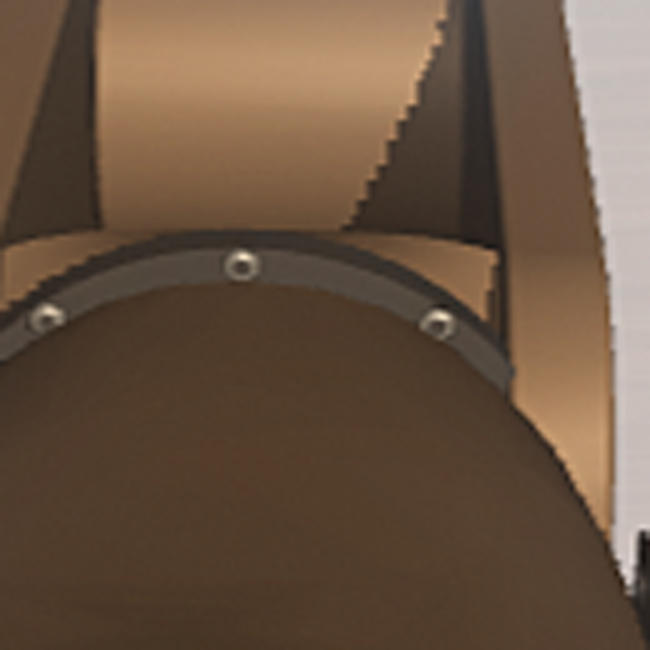

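The fob is over the middle of the dish, so I'll lower it slowly.

```bash
python3 -m creep '[[[-1,-1.5,15,0,0,0],[-1,-1.5,28,0,0,0],[-1,-1.5,32,0,0,0],[-1,-1.5,34,0,0,0],[-1,-1.5,34.5,0,0,0],[-1,-1.5,34.5,0,0,0]]]'; python3 go.py
```

```text
time_s: 29.78
ee_pos: [617.0, 14.7, 18.8]
tool_rot: [3.142, 0.0, 0.223]
contact_force: [-0.8, 0.2, -0.0]
opening: 0.348
t 29.77 p [617.   14.7  18.8] rpy [180.     0.    12.77] F [-0.8  0.2 -0. ] op 0.348 q [-0.03  0.72  1.83 -0.    0.6   1.32]
```

```bash
python3 -m creep '[[[0,0,0.7,0,0,0],[0,0,0.7,0,0,0]]]';  python3 -m creep '[[[0,0,0,0,0,0],[0,0,0,0,0,0],[0,0,0,0,0,0],[0,0,-10,0,0,0],[0,0,-40,0,0,0],[0,0,-90,0,0,0],[0,0,-150,0,0,0],[0,0,-200,0,0,0],[0,0,-220,0,0,0]]]' 0.5; python3 go.py 560 280 240 45 350 500 240 80 170 620 240 100
```

```text
time_s: 30.02
ee_pos: [617.2, 14.7, 18.7]
tool_rot: [3.141, -0.0, 0.223]
contact_force: [-5.2, 1.2, 12.4]
opening: 0.344
time_s: 31.15
ee_pos: [618.2, 14.7, 242.1]
tool_rot: [3.14, -0.005, 0.223]
contact_force: [0.1, -0.5, 0.0]
opening: 0.501
t 31.15 p [618.2  14.7 242.1] rpy [179.93  -0.27  12.77] F [ 0.1 -0.5  0. ] op 0.501 q [-0.03  0.43  1.68  0.    1.03  1.32]
[1.9, -271.6, 1.8] [0.002, -0.004, -0.563]
[-154.3, -532.5, 0.8] [0.004, -0.004, -1.173]
[-303.3, -689.4, -0.1] [0.005, -0.003, -1.523]
```

```bash
python3 -m creep '[[[0,-54,0,0,0,-0.12],[1,-108,0,0,0,-0.24],[1,-162,0,0,0,-0.36],[2,-216,0,0,0,-0.48],[2,-271,0,0,0,-0.56],[-30,-323,0,0,0,-0.7],[-61,-375,0,0,0,-0.82],[-92,-427,0,0,0,-0.94],[-123,-480,0,0,0,-1.06],[-154,-532,0,0,0,-1.17],[-195,-575,0,0,0,-1.3],[-235,-618,0,0,0,-1.4]]]';python3 -m creep '[[[-34,-36,0,0,0,-0.06],[-68,-71,0,0,0,-0.12],[-68,-71,0,0,0,-0.12],[-68,-71,0,0,0,-0.12]]]'
python3 - <<'E'
from h import *
for n in("top","side"):
    im,d=vision.capture(n); cv2.imwrite(f"pics/{n}_end.png",im[:,:,::-1]); 
    if n=="top": show(n,im,(70,130,480,300),'end_top.png',1.95)
    tops=dict(key_red=16,key_blue=16,fob=13,opener=36,turntable=28,candle=58,padlock=20)
    for q,z in tops.items():
        r=finder.mark_of(n,q); print(n,q,[(np.round(x['point']),round(x['score'],2)) for x in r[:1]],end=' ')
        s=sil(n,q)
        if s:
            P=plane(n,s[2],z); uv=s[2].astype(int); Q=deep(n,s[2],d[uv[:,1],uv[:,0]])
            print(round(s[0],2),'mean',P.mean(0).round(1)[:2],'rect',*rect(P),'z',np.percentile(Q[:,2],[5,50,95]).round())
        else: print()
    if n=="side": show(n,im,(180,80,380,380),'end_side.png',2)
E
python3 go.py
```

```text
time_s: 32.65
ee_pos: [249.5, 566.4, 238.6]
tool_rot: [3.141, -0.0, 1.627]
contact_force: [0.9, 0.7, 0.0]
opening: 0.5
time_s: 33.15
ee_pos: [184.2, 494.5, 238.8]
tool_rot: [3.141, -0.001, 1.743]
contact_force: [0.5, 0.6, -0.1]
opening: 0.499
top key_red [(array([486., 388.,   5.]), 0.78)] 0.52 mean [496.9 379.5] rect [504.6 381.4] [68.6 29.3] 1.5 z [10. 15. 18.]
top key_blue [(array([468., 299.,  10.]), 0.71)] 0.56 mean [479.4 295.9] rect [487.  294.5] [29.3 72.1] 79.4 z [10. 15. 18.]
top fob [(array([621.,  18.,   4.]), 0.56)] 0.48 mean [621.9  15.5] rect [623.8  15. ] [28.9 40.6] 89.1 z [ 9. 13. 16.]
top opener [(array([ 499., -327.,   27.]), 0.6)] 0.59 mean [ 496.9 -327.1] rect [ 499.8 -328. ] [120.3  41.3] 11.3 z [30. 36. 39.]
top turntable [(array([ 500., -326.,   -2.]), 0.84)] 0.68 mean [ 501.2 -326.2] rect [ 501.8 -326.7] [177.9 175.8] 88.9 z [25. 29. 32.]
top candle [(array([702., 204.,  -9.]), 0.62)] 0.71 mean [694.6 195.9] rect [695.6 194.7] [74.2 59.6] 44.5 z [15. 57. 61.]
top padlock [(array([ 684., -201.,    1.]), 0.71)] 0.96 mean [ 693.1 -205.1] rect [ 698.9 -203.4] [4
[... 198 characters left out ...]
0.6)] 0.45 mean [467.8 294.6] rect [469.4 294.9] [27.2 35.2] 85.8 z [12. 15. 19.]
side fob [(array([612.,  16.,   3.]), 0.62)] 
side opener [(array([ 499., -325.,   24.]), 0.71)] 
side turntable [(array([ 503., -328.,   -3.]), 0.8)] 0.57 mean [ 500.8 -336.8] rect [ 498.5 -332.8] [177.5 177.8] 37.8 z [25. 28. 30.]
side candle [(array([698., 200.,  -1.]), 0.87)] 0.82 mean [691.2 167.4] rect [690.5 169.3] [125.6  60. ] 82.3 z [ 1. 47. 60.]
side padlock [(array([ 687., -203.,   -2.]), 0.82)] 0.74 mean [ 692.1 -211.9] rect [ 699.3 -212.1] [58.1 70.5] 82.8 z [ 7. 19. 22.]
t 34.65 p [183.9 493.9 237.9] rpy [-180.      0.     99.85] F [ 1.1 -0.4 -0.1] op 0.499 q [ 1.16  0.31  1.88 -0.    0.95  0.98]
```

View pics/end_top.png

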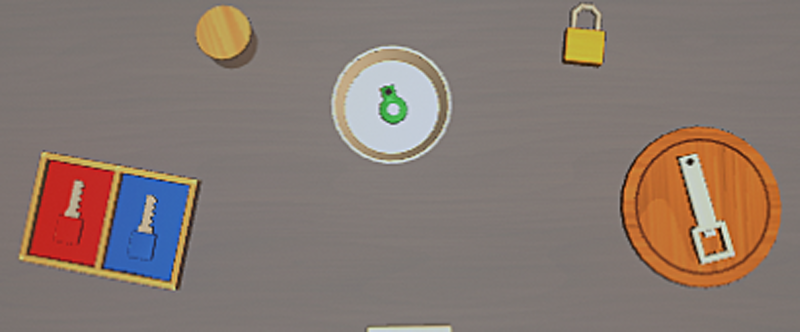

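View pics/end_side.png

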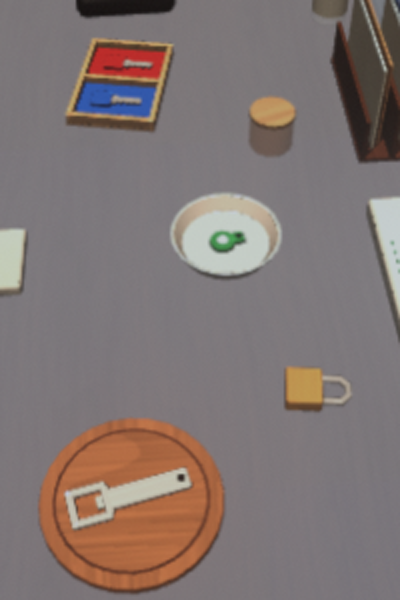

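Both views show each key flat in its bay, the opener centred on the turntable and the fob flat in the dish. The candle and padlock haven't moved, and the arm is clear of everything. Handing in.

```bash
python3 -c "
from rig import ctrl
print(ctrl.sign_off())"
```

```text
the job is handed in; nothing more can be done
None
```

The job is done and handed in at about 35 s of the 112 s allowed. I moved the blue key first, then the red key, then the opener, and last the fob.

My last checks came from both cameras with the arm withdrawn and touching nothing:

- **Keys:** each lies flat in the bay of its own colour, with the cap tops at about z = 15 mm (16 mm expected).
- **Opener:** it is flat across the middle of the turntable, centred at about (500, -328) against a turntable centre of about (501, -327).
- **Fob:** it is flat on the dish floor near the centre.
- **Candle and padlock:** both are where they were at the start, within measuring error.

The largest wrist force I saw was about 19 N, while setting the opener down.

Some readings were missing or disagreed:

- **Side camera:** the network gave no outline for the fob or the opener in the final picture, though it did give their positions. Its fob position was about 9 mm off the top camera's, but the fob is plainly inside the dish in both pictures.
- **Key outlines:** a red-key outline from the top camera and a blue-key outline from the side camera came out incomplete or skewed. The pictures show both keys lying straight in their bays.

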